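Set a drilled plate overhanging for edge filing

ROBOT

A 6-joint arm with a two-finger parallel gripper is mounted at the origin on a cart in front of the work surface, level with it; the furniture and walls round the work are solid. World frame = base frame: x ahead of the robot, y to its left, z up, the work surface at z = 0. Lengths are in m, angles in rad, forces in N, time in s.
With the tool pointing down it reaches from about 0.25 to 0.725 m from the base axis. Payload 4 kg.
Tool frame: the origin (TCP) lies at the very end of the fingers, on their centre line; the grasp point (between the pads) lies 19 mm behind it; z points along the fingers, x is the direction in which the jaws open and shut, and the axes are right-handed (so a half turn about z gives the same grasp; the last joint's range is limited). The gripper opens to 85 mm and grips with 20 to 120 N. Pads are 22 mm wide; open, the fingers measure 114 mm over their backs; the gripper's body (76 mm by 85 mm) begins 54 mm behind the grasp point. The pads swing forward as they close: fully open they stand 13 mm farther back than shut.
Start: joints at [1.146, 0.241, 0.005, 1.335, 0, 1.571], TCP at [0.206, 0.456, 0.231] pointing down, gripper open.
Joint ranges: [-2.72, 2.72], [-1.05, 1.87], [-1.09, 1.28], [-1.99, 2.15], [-1.42, 1.44], [-3.14, 3.14]. Speed limits (rad/s): [2.79, 2.79, 3.14, 3.14, 3.14, 3.14].

INTERFACE

Orientations are given as [roll, pitch, yaw] about the fixed x, y, z axes, in that order (R = Rz(yaw) Ry(pitch) Rx(roll)).
In Python, from rig import monitor, optics, arm gives the robot as it stands.
- The arm moves only by the tool jog_arm, never from a script. Its argument "commands" is a list of rows, each a list of 3 entries, a list of its own where there are three numbers: the shift along the tool's x, y, z in mm, then the turn, a rotation vector about the tool's x, y, z in rad, then the finger opening in mm, from 0 to 85.4. In form: [[[tx, ty, tz], [ax, ay, az], gripper], ...]. A call has 1 to 5 rows; each row shifts and turns the commanded pose from where the row before left it, along the tool's axes as they then stand; what a row does not reach is not made up. A row lasts 1/8 s, in which the tool goes at most 62.5 mm and 10.7 degrees, less where a joint would pass 70% of its speed; a pose out of reach is approached as far as the arm can. A call is refused whole if a number of a shift passes 62.5 or a number of a turn 0.188, either way. A call with a gripper value outside its range is refused whole. The fingers move at their own pace and stop on an object; "force" is the grip in N (left out, the last holds). Time passes only in rows, so rows that do not move let the fingers close. It gives the time, the measured TCP pose, the force and the opening at its end, in the units of the state.
- monitor.get_state(): the state, without advancing time (a new reading comes with each control period).
- optics.capture(name): name is "scene" or "top"; returns the picture (480x640x3 uint8, blue, green, red); there is no depth.
- optics.camera_model(name): a dict with "K" (3x3 intrinsics, pixels), "position" and "orientation" of the camera in the world. Camera axes: x right, y up, looking along -z (the intrinsics and any distortion apply to the point x, -y, -z); pixel columns grow to the right and rows downward; lengths in m; the calibration is good to about 2 mm. A picture is of the moment at which its call begins. camera_model takes no time and is no camera call.
- arm.job_done(): hands the job in, once; it reports no verdict.
The state is a dict: "time": time; "joint_positions": joint angles; "joint_vel": joint speeds; "tau": joint torques, N m; "ee_pos": TCP position; "orientation": TCP orientation; "contact_force": force on the tool from outside, world axes, zero at the start; "torque": the same for the moment, N m; "gripper_width": finger opening in m.
Only numpy, scipy, OpenCV 4.12 (cv2) and the standard library are available. Lean on these libraries where they do the work, as an engineer would, in place of code of your own. Each camera call takes 0.05 s, during which the arm holds its last target. There are 200 camera calls.

TASK

The steel plate with the holes is to have its outer edge filed: with closed fingertips, push it back until it lies flush against the fence of the wooden ledge and push it along until about a third of its length (some 33 mm) sticks out past the end of the ledge nearest to it. Only push it, never pinch, lift or drop it, and leave the plain plate and everything else where they are. Finish clear of everything.

Things in the scene. Friction and masses are not known exactly. Their poses are not given: they have to be found in the camera images.
- ledge: ledge fixed to the bench: plywood deck, top 40 mm above the bench, aluminium fence along its back. Origin at the centre of its underside; x points back to the fence, y left along the ledge, z up. Deck front edge at x = -70 mm, fence front face at x = +55 mm (fence 15 mm thick, 14 mm above the deck, full length); deck ends, both open, at y = -180 and +180 mm.
- drilled_plate: flat bare steel plate, 90 mm (its x) by 100 mm (its y, along the ledge) by 6 mm thick, 0.25 to 0.5 kg, with a round 36 mm hole in the middle and four 12 mm holes near the corners. Origin at the centre of its underside, z up. It starts loose and flat on the left or right half of the deck, up to 25 mm in front of the fence, a little askew.
- plain_plate: the plain plate: same steel and same outer size (90x100x6 mm) without any holes, lying loose in the other half of the deck, with 90 to 130 mm of clear deck between the two. Origin at the centre of its underside. It stays where it is.
- bar: bystander: silvery angle bar, 140 mm long, 20 mm wide, 17 mm tall, lying on the bench beyond the left end of the ledge. To be left alone.
- plunger: bystander: bright spring plunger, 117 mm long, 18 mm thick, lying on the bench between the robot and the ledge. To be left alone.
- fitting: bystander: brass hose fitting, 50 mm long, 31 mm tall, lying on the bench between the robot and the ledge. To be left alone.
- lamp: bystander: small flat blue and black work lamp, 58x118x35 mm, on the bench in front, left of the ledge. To be left alone.
- handle: bystander: short silvery spinner handle, 104 mm long, 32 mm tall, lying on the bench in front on the right. To be left alone.
- goggles: bystander: black safety glasses, 87x126x46 mm, on the bench behind the right end of the ledge. To be left alone.

How it is judged:
By the outcome, as a careful person would: the job done as asked, in the order asked, and still so for the second after the job is handed in, with the robot touching nothing.
It also fails if it takes over 51 s, if anything falls off the work surface, if the arm or the gripper's body presses on something with over 40 N, if the wrist force passes 120 N, or if a joint passes its speed limit or range.

## Working session

There is one attempt and no reset: what is moved stays moved. The work goes in short steps, Python scripts to look and compute and a tool call to move; the robot and the scene stay as the last step left them, time stands still between calls to the robot, and variables do not carry over. Pictures are saved under pics/ and viewed, about 8 in all and at most 12, crops included, and the job is handed in when it is done.

Besides the shell and the picture viewer there is one more tool, called after "Request:" as name(argument=value, ...) on one line, values as JSON. jog_arm: Moves the arm, as the interface text tells. Its arguments: {"type":"object","properties":{"commands":{"type":"array"},"force":{"type":"number"}},"required":["commands"]}

```bash
mkdir -p pics; python3 - <<'E'
from rig import monitor, optics, arm
import cv2
for n in ("scene","top"):
    cv2.imwrite(f"pics/{n}0.png",optics.capture(n)); m=optics.camera_model(n); print(n,m)
print(monitor.get_state())
E
```

```text
scene {'K': array([[579.12407364,   0.        , 304.92268587],
       [  0.        , 579.12407364, 243.86479565],
       [  0.        ,   0.        ,   1.        ]]), 'position': array([-0.20560462, -0.70407714,  0.81292795]), 'orientation': array([ 9.74963560e-01, -7.35571228e-04, -7.43619284e-01])}
top {'K': array([[433.69809151,   0.        , 321.14152626],
       [  0.        , 433.69809151, 241.82110828],
       [  0.        ,   0.        ,   1.        ]]), 'position': array([0.35557367, 0.11752883, 0.95022811]), 'orientation': array([ 0.20121769,  0.00422839, -1.7615699 ])}
{'time': 0.1, 'joint_positions': array([ 1.14601183e+00,  2.41337132e-01,  3.86385938e-03,  1.33521094e+00,
       -1.59358311e-05,  1.57079590e+00]), 'joint_vel': array([ 0.00204479, -0.00041749,  0.00287729, -0.00075261, -0.00207972,
       -0.00083682]), 'tau': array([-9.33068509e-05, -3.73136723e+01,  2.53010720e+01,  1.08836874e-02,
       -4.77044750e-05, -1.15516194e-06]), 'ee_pos': array([0.20583264, 0.45504449, 0.23050411]), 'orientation': array([3.14157672e+00, 1.88788579e-03, 1.14601226e+00]), 'contact_force': array([ 0.40763093, -0.18069666, -0.43707414]), 'torque': array([-0.02108211,  0.00663376,  0.01504528]), 'gripper_width': 0.08542695774449008}
```

View pics/top0.png

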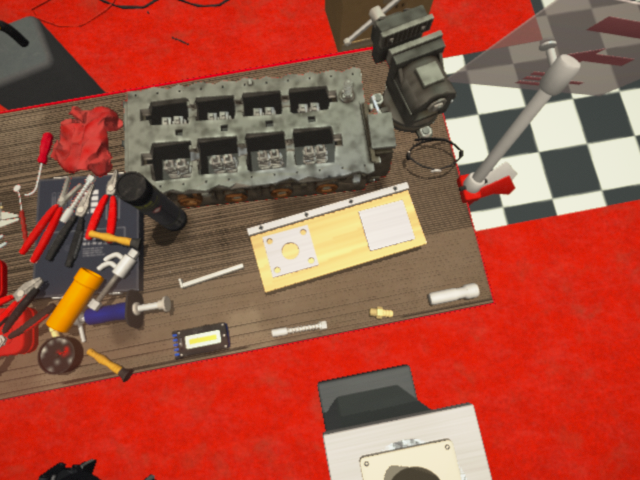

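View pics/scene0.png

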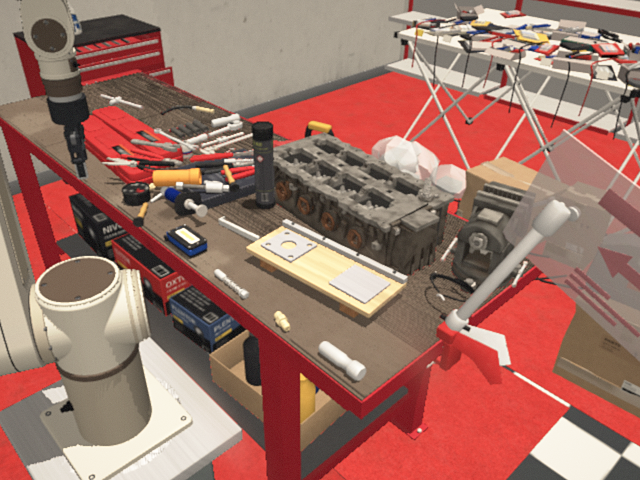

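```bash
cat > h.py <<'E'
import numpy as np, cv2
from scipy.spatial.transform import Rotation as Ro
from rig import monitor, optics, arm
def cast(n,uv,z):
    m=optics.camera_model(n); uv=np.atleast_2d(np.float64(uv))
    d=np.c_[uv,np.ones(len(uv))]@np.linalg.inv(m["K"]).T*[1,-1,-1]
    d=d@Ro.from_euler("xyz",m["orientation"]).as_matrix().T
    p=m["position"]; return p+d*((z-p[2])/d[:,2])[:,None]
def proj(n,P):
    m=optics.camera_model(n)
    c=(np.atleast_2d(P)-m["position"])@Ro.from_euler("xyz",m["orientation"]).as_matrix()*[1,-1,-1]
    q=c@m["K"].T; return q[:,:2]/q[:,2:]
E
python3 - <<'E'
from h import *
im=cv2.imread("pics/top0.png")
hsv=cv2.cvtColor(im,cv2.COLOR_BGR2HSV)
y=cv2.inRange(hsv,(15,60,120),(35,255,255)); y[:, :240]=0; y[:,440:]=0; y[:180]=0; y[300:]=0
c=max(cv2.findContours(y,0,2)[0],key=cv2.contourArea)
P=cast("top",c[:,0],.04); r=cv2.minAreaRect(np.float32(P[:,:2]*1000)); print("deck",r,cv2.boxPoints(r))
hull=cv2.convexHull(c); roi=np.zeros_like(y); cv2.fillPoly(roi,[hull],255)
w=cv2.inRange(hsv,(0,0,150),(180,55,255)); w[:, :240]=0; w[:,440:]=0; w[:180]=0; w[300:]=0
for k in cv2.findContours(w,0,2)[0]:
    if cv2.contourArea(k)<300: continue
    for z in (.046,.054):
        r=cv2.minAreaRect(np.float32(cast("top",k[:,0],z)[:,:2]*1000)); print(z,cv2.contourArea(k),np.round(r[0]),np.round(r[1]),r[2],cv2.boxPoints(r).round().tolist())
crop=im[170:310,160:450]; cv2.imwrite("pics/c0.png",cv2.resize(crop,None,fx=2.75,fy=2.75,interpolation=cv2.INTER_CUBIC))
E
```

```text
deck ((529.2307739257812, 46.918853759765625), (425.9054870605469, 239.92933654785156), 79.05245971679688) [[ 371.0074  -139.37595]
 [ 606.5704  -184.94096]
 [ 687.45416  233.21365]
 [ 451.89117  278.7787 ]]
0.046 1878.5 [532. 155.] [ 90. 100.] 4.715292930603027 [[483.0, 201.0], [491.0, 101.0], [581.0, 108.0], [572.0, 208.0]]
0.054 1878.5 [530. 154.] [89. 99.] 4.715256214141846 [[482.0, 200.0], [490.0, 101.0], [579.0, 108.0], [570.0, 207.0]]
0.046 1825.0 [548. -58.] [ 90. 100.] 4.113466739654541 [[499.0, -11.0], [507.0, -111.0], [596.0, -105.0], [589.0, -4.0]]
0.054 1825.0 [546. -56.] [ 89. 100.] 4.113461017608643 [[498.0, -10.0], [505.0, -109.0], [594.0, -103.0], [587.0, -3.0]]
0.046 1055.5 [608.  57.] [ 17. 364.] 5.9825439453125 [[581.0, 237.0], [619.0, -125.0], [635.0, -123.0], [597.0, 239.0]]
0.054 1055.5 [606.  58.] [ 16. 361.] 5.982540130615234 [[579.0, 236.0], [616.0, -123.0], [633.0, -121.0], [595.0, 238.0]]
```

View pics/c0.png

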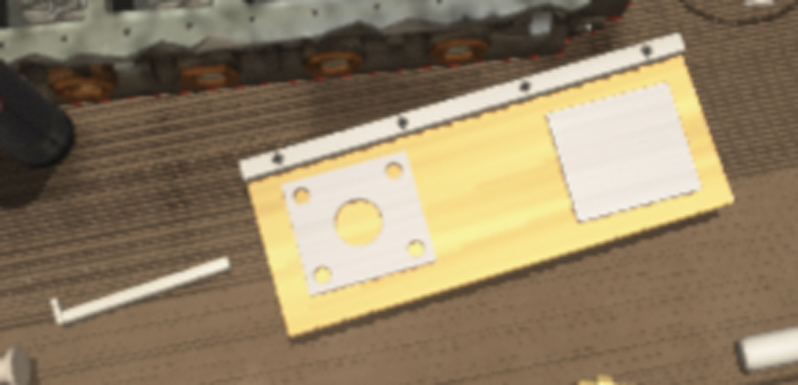

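Drilled plate is in the left half (top image about (290,250)) and the plain plate on the right (386,225). Ledge origin is about (544, 51.5) mm with yaw 6°. The plate is at ledge (-1, +104) and must end at (10, 163). First I'll turn the tool to yaw 1.675, so that tool x is ledge left and tool y is ledge back.

Request:
jog_arm(commands=[[[0,0,0],[0,0,-0.177],0],[[0,0,0],[0,0,-0.177],0],[[0,0,0],[0,0,-0.175],0],[[-41.5,28.2,0],[0,0,0],0],[[-41.5,28.2,0],[0,0,0],0]], force=40)

```text
time: 0.72
ee_pos: [0.2709, 0.3781, 0.2307]
orientation: [-3.141, 0.001, 1.677]
contact_force: [1.7, 0.5, 0.8]
gripper_width: 0.0
```

Request:
jog_arm(commands=[[[-41.5,28.2,0],[0,0,0],0],[[-41.5,28.2,0],[0,0,0],0],[[-41.5,28.2,0],[0,0,0],0],[[-41.5,28.2,0],[0,0,0],0],[[-41.5,28.2,0],[0,0,0],0]])

```text
time: 1.35
ee_pos: [0.4332, 0.1857, 0.231]
orientation: [-3.141, 0.0, 1.675]
contact_force: [0.5, 0.5, 0.3]
gripper_width: -0.0003
```

Request:
jog_arm(commands=[[[-41.5,28.2,0],[0,0,0],0],[[0,0,0],[0,0,0],0],[[0,0,0],[0,0,0],0]])

```text
time: 1.72
ee_pos: [0.4644, 0.1488, 0.2308]
orientation: [-3.14, -0.0, 1.674]
contact_force: [-0.2, 0.0, -0.1]
gripper_width: 0.0002
```

Request:
jog_arm(commands=[[[0,0,50],[0,0,0],0],[[0,0,50],[0,0,0],0],[[0,0,50],[0,0,0],0],[[0,0,20],[0,0,0],0],[[0,0,0],[0,0,0],0]])

```text
time: 2.35
ee_pos: [0.4623, 0.1496, 0.0597]
orientation: [-3.137, 0.001, 1.678]
contact_force: [0.3, -0.5, 0.9]
gripper_width: 0.0002
```

```bash
python3 - <<'E'
from h import *
a=optics.capture("top"); b=optics.capture("scene"); cv2.imwrite("pics/top1.png",a); cv2.imwrite("pics/scene1.png",b)
s=monitor.get_state(); print(s["ee_pos"],s["joint_positions"])
ca=cv2.resize(a[180:300,230:440],(700,400)); 
cb=cv2.resize(b[200:320,220:420],(667,400)); ca=ca[:,:667]
for n,c,o,k in (("top",ca,(230,180),3.333),("scene",cb,(220,200),3.333)):
    q=(proj(n,s["ee_pos"])[0]-o)*k; cv2.drawMarker(c,tuple(map(int,q)),(255,0,255),0,14,1)
o=cv2.resize(np.vstack([ca,cb]),(500,600)); cv2.imwrite("pics/c1.png",o)
E
```

```text
[0.46500364 0.14994299 0.06210823] [ 3.11834418e-01  3.62720773e-01 -3.01237001e-01  9.05930293e-01
  1.51924011e-04  2.05779760e-01]
```

View pics/c1.png

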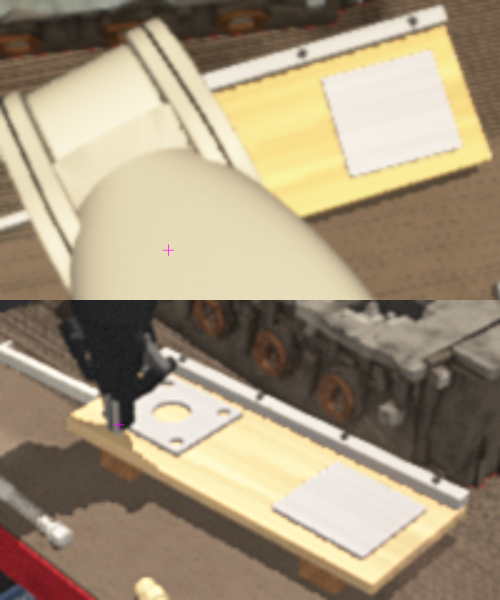

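Request:
jog_arm(commands=[[[0,0,10],[0,0,0],0],[[0,0,8.5],[0,0,0],0],[[0,0,0],[0,0,0],0],[[0,0,0],[0,0,0],0]])

```text
time: 2.95
ee_pos: [0.465, 0.1488, 0.0429]
orientation: [3.142, -0.0, 1.675]
contact_force: [-1.6, -0.5, 0.7]
gripper_width: -0.0002
```

```bash
python3 -c "
from h import *
s=monitor.get_state();print(s['ee_pos'],s['contact_force'],s['orientation'])"
```

```text
[0.46504738 0.14875593 0.04286976] [-1.57393041 -0.45038174  0.73564361] [ 3.14155370e+00 -4.16001176e-05  1.67479993e+00]
```

Request:
jog_arm(commands=[[[0,4,0],[0,0,0],0],[[0,3,0],[0,0,0],0],[[0,3,0],[0,0,0],0],[[0,3,0],[0,0,0],0],[[0,2,0],[0,0,0],0]])

```text
time: 3.58
ee_pos: [0.4788, 0.1501, 0.0426]
orientation: [-3.139, 0.0, 1.675]
contact_force: [-3.9, -0.4, 3.3]
gripper_width: 0.0004
```

Request:
jog_arm(commands=[[[0,2,0],[0,0,0],0],[[0,2,0],[0,0,0],0],[[0,0,0],[0,0,0],0]])

```text
time: 3.95
ee_pos: [0.4843, 0.1508, 0.0427]
orientation: [3.141, 0.0, 1.675]
contact_force: [-1.4, -0.5, -1.0]
gripper_width: 0.0002
```

Request:
jog_arm(commands=[[[0,1.5,0],[0,0,0],0],[[0,1.5,0],[0,0,0],0],[[0,0,0],[0,0,0],0]])

```text
time: 4.32
ee_pos: [0.4866, 0.151, 0.0427]
orientation: [-3.141, 0.0, 1.675]
contact_force: [-2.9, -1.0, 1.2]
gripper_width: -0.0001
```

Request:
jog_arm(commands=[[[0,1,0],[0,0,0],0],[[0,1,0],[0,0,0],0],[[0,0,0],[0,0,0],0]])

```text
time: 4.7
ee_pos: [0.4867, 0.151, 0.0425]
orientation: [-3.138, 0.0, 1.675]
contact_force: [-7.2, -0.1, 3.8]
gripper_width: -0.0
```

Request:
jog_arm(commands=[[[0,1,0],[0,0,0],0],[[0,1,0],[0,0,0],0],[[0,0,0],[0,0,0],0]])

```text
time: 5.08
ee_pos: [0.4869, 0.151, 0.0424]
orientation: [-3.134, 0.0, 1.675]
contact_force: [-11.1, -0.4, 8.0]
gripper_width: -0.0002
```

Request:
jog_arm(commands=[[[0,1,0],[0,0,0],0],[[0,0,0],[0,0,0],0]])

```text
time: 5.32
ee_pos: [0.487, 0.1509, 0.0424]
orientation: [-3.132, 0.0, 1.676]
contact_force: [-13.3, -0.9, 9.6]
gripper_width: 0.0002
```

Request:
jog_arm(commands=[[[0,-12,0],[0,0,0],0],[[0,-10,0],[0,0,0],0],[[0,0,-30],[0,0,0],0],[[0,0,-30],[0,0,0],0],[[-41,37,0],[0,0,0],0]])

```text
time: 5.95
ee_pos: [0.5124, 0.1147, 0.1061]
orientation: [3.135, -0.001, 1.681]
contact_force: [1.4, 1.0, 0.3]
gripper_width: 0.0001
```

Request:
jog_arm(commands=[[[-41,37,0],[0,0,0],0],[[0,0,20],[0,0,0],0],[[0,0,0],[0,0,0],0],[[0,0,0],[0,0,0],0]])

```text
time: 6.45
ee_pos: [0.552, 0.0758, 0.0832]
orientation: [3.141, 0.0, 1.676]
contact_force: [0.5, 0.1, 0.3]
gripper_width: -0.0
```

```bash
python3 - <<'E'
from h import *
b=optics.capture("scene"); cv2.imwrite("pics/scene2.png",b)
s=monitor.get_state(); d=s["ee_pos"][:2]*1000-[544,51.5]; a=np.radians(5.98)
print(s["ee_pos"],s["contact_force"],d@[np.cos(a),np.sin(a)],d@[-np.sin(a),np.cos(a)])
cv2.imwrite("pics/c2.png",cv2.resize(b[200:320,220:420],(800,480),interpolation=cv2.INTER_CUBIC))
E
```

```text
[0.55219817 0.07603582 0.08353162] [-0.18159768  0.12613155  0.14442317] 10.709728136630492 23.548207773842417
```

View pics/c2.png

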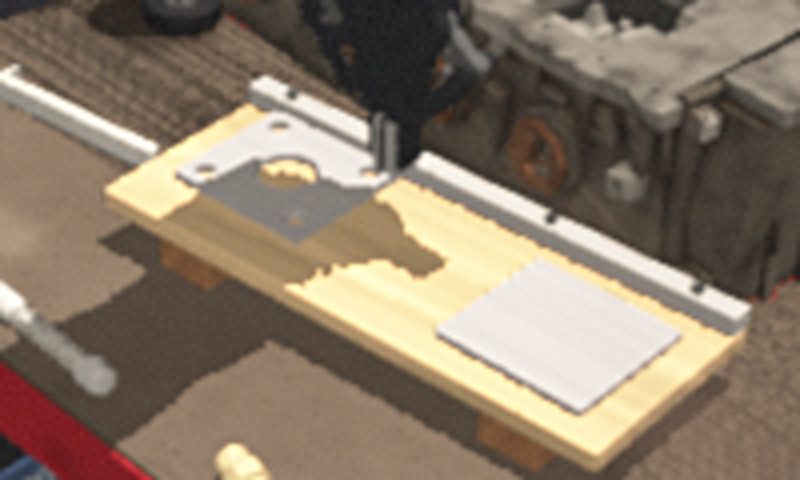

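Plate is flush with the fence (back edge along the fence strip at about (330,150)); the fingertip at (385,165) is in the clear gap to its right. Next: lower and push left.

Request:
jog_arm(commands=[[[0,0,20],[0,0,0],0],[[0,0,14],[0,0,0],0],[[0,0,6.5],[0,0,0],0],[[0,0,0],[0,0,0],0],[[0,0,0],[0,0,0],0]])

```text
time: 7.12
ee_pos: [0.5525, 0.0756, 0.0428]
orientation: [3.141, -0.0, 1.675]
contact_force: [0.2, -0.6, 1.0]
gripper_width: -0.0
```

Request:
jog_arm(commands=[[[4,0,0],[0,0,0],0],[[4,0,0],[0,0,0],0],[[4,0,0],[0,0,0],0],[[3,0,0],[0,0,0],0],[[3,0,0],[0,0,0],0]])

```text
time: 7.75
ee_pos: [0.5502, 0.0937, 0.0423]
orientation: [-3.142, 0.0, 1.675]
contact_force: [-0.0, 1.0, -0.2]
gripper_width: -0.0002
```

Request:
jog_arm(commands=[[[4,0,0],[0,0,0],0],[[4,0,0],[0,0,0],0],[[4,0,0],[0,0,0],0],[[4,0,0],[0,0,0],0],[[4,0,0],[0,0,0],0]])

```text
time: 8.38
ee_pos: [0.5481, 0.1133, 0.0423]
orientation: [-3.141, 0.0, 1.675]
contact_force: [0.1, -1.6, -0.1]
gripper_width: 0.0001
```

Request:
jog_arm(commands=[[[4,0,0],[0,0,0],0],[[4,0,0],[0,0,0],0],[[4,0,0],[0,0,0],0],[[4,0,0],[0,0,0],0],[[0,0,0],[0,0,0],0]])

```text
time: 9.0
ee_pos: [0.5464, 0.13, 0.0423]
orientation: [-3.142, -0.001, 1.676]
contact_force: [-0.1, -0.5, 0.6]
gripper_width: -0.0
```

```bash
python3 - <<'E'
from h import *
b=optics.capture("scene"); cv2.imwrite("pics/scene3.png",b)
s=monitor.get_state(); d=s["ee_pos"][:2]*1000-[544,51.5]; a=np.radians(5.98)
print(s["ee_pos"],s["contact_force"],d@[np.cos(a),np.sin(a)],d@[-np.sin(a),np.cos(a)])
cv2.imwrite("pics/c3.png",cv2.resize(b[200:320,220:420],(800,480),interpolation=cv2.INTER_CUBIC))
E
```

```text
[0.54636484 0.12992563 0.04231449] [-0.20656846 -0.61713958 -0.49734571] 10.522451122598481 77.75249042469225
```

View pics/c3.png

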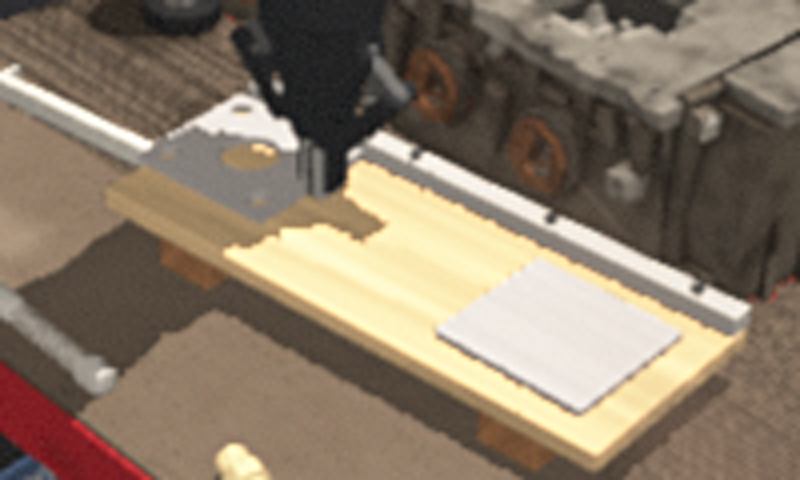

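```bash
python3 - <<'E'
from h import *
a=np.radians(5.98)
for nm,p,z in (("FR before",(294,241),.046),("FR now",(262,221),.046),("deck FL",(106,193),.04),("FL before",(177,178),.046),("FL now",(139,156),.046),("plain FL",(437,330),.046)):
    w=cast("scene",(220+p[0]/4-.4,200+p[1]/4-.4),z)[0,:2]*1000; d=w-[544,51.5]
    print(nm,w.round(1),(d@[np.cos(a),np.sin(a)]).round(1),(d@[-np.sin(a),np.cos(a)]).round(1))
E
```

```text
FR before [497.   98.6] -41.8 51.8
FR now [496.6 125.8] -39.4 78.8
deck FL [453.2 215.9] -73.2 173.0
FL before [488.5 192.8] -40.5 146.3
FL now [486.6 226.4] -38.9 179.9
plain FL [499.2 -14.6] -51.4 -61.0
```

Request:
jog_arm(commands=[[[4,0,0],[0,0,0],0],[[4,0,0],[0,0,0],0],[[4,0,0],[0,0,0],0],[[4,0,0],[0,0,0],0],[[4,0,0],[0,0,0],0]])

```text
time: 9.68
ee_pos: [0.5444, 0.1494, 0.0423]
orientation: [3.142, 0.0, 1.675]
contact_force: [0.4, -2.6, 0.6]
gripper_width: -0.0001
```

Request:
jog_arm(commands=[[[1.5,0,0],[0,0,0],0],[[0,0,0],[0,0,0],0],[[-10,0,0],[0,0,0],0],[[-15,0,0],[0,0,0],0],[[0,0,-30],[0,0,0],0]])

```text
time: 10.3
ee_pos: [0.5446, 0.1234, 0.0701]
orientation: [-3.135, 0.001, 1.673]
contact_force: [0.7, 1.2, -0.4]
gripper_width: 0.0
```

Request:
jog_arm(commands=[[[0,0,-45],[0,0,0],0],[[-20,-50,-30],[0,0,0],0],[[-20,-55,0],[0,0,0],0],[[-20,-55,0],[0,0,0],0],[[-20,-55,0],[0,0,0],0]])

```text
time: 10.92
ee_pos: [0.3396, 0.0225, 0.1473]
orientation: [3.141, 0.0, 1.674]
contact_force: [-0.1, -0.7, 0.4]
gripper_width: 0.0003
```

```bash
cat > m.py <<'E'
from h import *
import sys
im=optics.capture("top"); t=sys.argv[1]; cv2.imwrite(f"pics/top{t}.png",im)
hsv=cv2.cvtColor(im,cv2.COLOR_BGR2HSV); a=np.radians(5.98)
w=cv2.inRange(hsv,(0,0,150),(180,55,255)); w[:, :225]=0; w[:,440:]=0; w[:180]=0; w[300:]=0
for k in cv2.findContours(w,0,2)[0]:
    if cv2.contourArea(k)<300: continue
    P=cast("top",k[:,0],.046)[:,:2]*1000-[544,51.5]; L=np.c_[P@[np.cos(a),np.sin(a)],P@[-np.sin(a),np.cos(a)]]
    r=cv2.minAreaRect(np.float32(L)); print(cv2.contourArea(k),np.round(r[0],1),np.round(r[1],1),r[2],cv2.boxPoints(r).round(1).tolist())
s=monitor.get_state(); print(s["time"],s["ee_pos"],s["contact_force"])
cv2.imwrite(f"pics/c{t}.png",cv2.resize(im[170:310,160:450],None,fx=2.75,fy=2.75,interpolation=cv2.INTER_CUBIC))
E
python3 m.py 4
```

```text
1826.0 [  -7.8 -109. ] [100.4  90.4] 88.33815002441406 [[-54.400001525878906, -157.89999389648438], [35.900001525878906, -160.5], [38.900001525878906, -60.099998474121094], [-51.5, -57.5]]
3103.5 [19.7 32.3] [109.6 431.7] 0.7940232753753662 [[-38.0, 247.39999389648438], [-32.099998474121094, -184.3000030517578], [77.5, -182.8000030517578], [71.5, 248.89999389648438]]
10.975 [0.32954695 0.02044164 0.145131  ] [-8.77564881 -0.93068639  0.22354953]
```

View pics/c4.png

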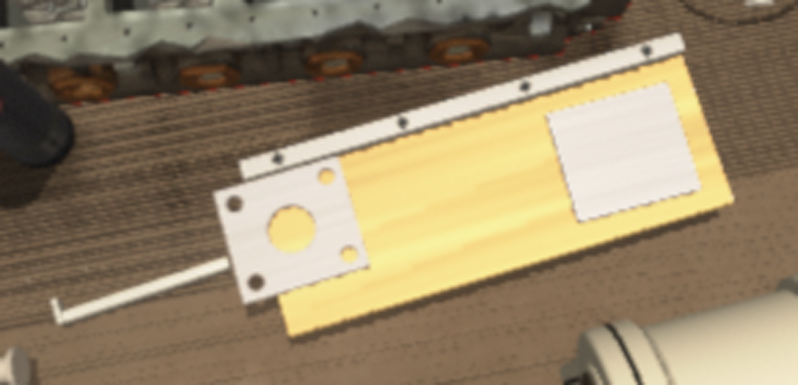

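```bash
python3 - <<'E'
from h import *
a=np.radians(5.98)
for nm,p,z in (("FL",(246,304),.046),("FR",(369,265),.046),("BL",(214,191),.046),("BR",(340,156),.046),("deck FL",(289,336),.04),("deck edge",(279,296),.04),("fence BL",(240,160),.054),("fence FR",(685,54),.054),("deck FR",(733,201),.04)):
    w=cast("top",(160+p[0]/2.75-.3,170+p[1]/2.75-.3),z)[0,:2]*1000; d=w-[544,51.5]
    print(nm,(d@[np.cos(a),np.sin(a)]).round(1),(d@[-np.sin(a),np.cos(a)]).round(1))
s=monitor.get_state(); print(s["time"],s["contact_force"],s["joint_vel"].round(3))
E
```

```text
FL -37.5 203.2
FR -36.0 105.3
BL 54.6 204.2
BR 52.9 103.0
deck FL -69.7 179.0
deck edge -38.0 178.2
fence BL 70.4 177.7
fence FR 51.0 -179.0
deck FR -69.4 -179.4
10.975 [-8.77564881 -0.93068639  0.22354953] [0.035 0.096 0.074 0.005 0.029 0.08 ]
```

Request:
jog_arm(commands=[[[0,0,0],[0,0,0],0],[[0,0,0],[0,0,0],0],[[0,0,0],[0,0,0],0]])

```text
time: 11.35
ee_pos: [0.3427, 0.024, 0.1475]
orientation: [3.141, -0.0, 1.675]
contact_force: [-0.6, -0.9, 0.2]
gripper_width: 0.0003
```

Request:
jog_arm(commands=[[[20,50,0],[0,0,0],0],[[20,55,0],[0,0,0],0],[[20,55,0],[0,0,0],0],[[20,45,0],[0,0,0],0],[[0,10,30],[0,0,0],0]])

```text
time: 11.98
ee_pos: [0.5526, 0.1288, 0.1181]
orientation: [3.134, -0.001, 1.678]
contact_force: [-0.6, -0.4, -0.7]
gripper_width: -0.0001
```

Request:
jog_arm(commands=[[[0,0,35],[0,0,0],0],[[0,0,25],[0,0,0],0],[[0,0,14.5],[0,0,0],0],[[0,0,0],[0,0,0],0],[[0,0,0],[0,0,0],0]])

```text
time: 12.6
ee_pos: [0.5475, 0.126, 0.0431]
orientation: [3.141, -0.0, 1.675]
contact_force: [-0.3, 0.8, -0.1]
gripper_width: 0.0003
```

Request:
jog_arm(commands=[[[6,0,0],[0,0,0],0],[[6,0,0],[0,0,0],0],[[6,0,0],[0,0,0],0],[[4,0,0],[0,0,0],0],[[3,0,0],[0,0,0],0]])

```text
time: 13.22
ee_pos: [0.5441, 0.1509, 0.0428]
orientation: [3.142, 0.0, 1.675]
contact_force: [0.7, -0.1, -0.6]
gripper_width: -0.0002
```

Request:
jog_arm(commands=[[[3,0,0],[0,0,0],0],[[3,0,0],[0,0,0],0],[[2.5,0,0],[0,0,0],0],[[0,0,0],[0,0,0],0],[[0,0,0],[0,0,0],0]])

```text
time: 13.85
ee_pos: [0.5433, 0.1592, 0.0428]
orientation: [3.142, -0.0, 1.675]
contact_force: [0.1, -1.2, 0.3]
gripper_width: 0.0
```

Request:
jog_arm(commands=[[[-8,0,0],[0,0,0],0],[[-17,0,0],[0,0,0],0],[[0,0,-40],[0,0,0],0],[[0,0,-50],[0,0,0],0],[[0,0,-15],[0,0,0],0]])

```text
time: 14.48
ee_pos: [0.5481, 0.1336, 0.1515]
orientation: [3.135, -0.001, 1.674]
contact_force: [0.4, 0.5, -0.9]
gripper_width: -0.0
```

Request:
jog_arm(commands=[[[-20,-50,0],[0,0,0],0],[[-20,-55,0],[0,0,0],0],[[-20,-55,0],[0,0,0],0],[[-20,-45,0],[0,0,0],0],[[-5,-10,0],[0,0,0],0]])

```text
time: 15.1
ee_pos: [0.3373, 0.0259, 0.1469]
orientation: [-3.139, -0.0, 1.673]
contact_force: [1.1, -0.3, -0.2]
gripper_width: 0.0004
```

Request:
jog_arm(commands=[[[0,0,0],[0,0,0],0],[[0,0,0],[0,0,0],0],[[0,0,0],[0,0,0],0]])

```text
time: 15.48
ee_pos: [0.342, 0.0276, 0.1478]
orientation: [3.141, -0.0, 1.676]
contact_force: [-0.9, 0.1, -0.6]
gripper_width: 0.0003
```

```bash
python3 m.py 5
```

```text
1823.0 [  -7.8 -108.9] [100.1  90.4] 88.20951843261719 [[-54.599998474121094, -157.60000610351562], [35.79999923706055, -160.39999389648438], [38.900001525878906, -60.29999923706055], [-51.400001525878906, -57.5]]
3104.0 [20.5 32.2] [109.5 432.1] 1.0934211015701294 [[-38.29999923706055, 247.1999969482422], [-30.100000381469727, -184.8000030517578], [79.4000015258789, -182.6999969482422], [71.0999984741211, 249.3000030517578]]
15.525 [0.34182426 0.02762363 0.14770639] [ 0.82115376 -0.38241439 -0.70986048]
```

View pics/c5.png

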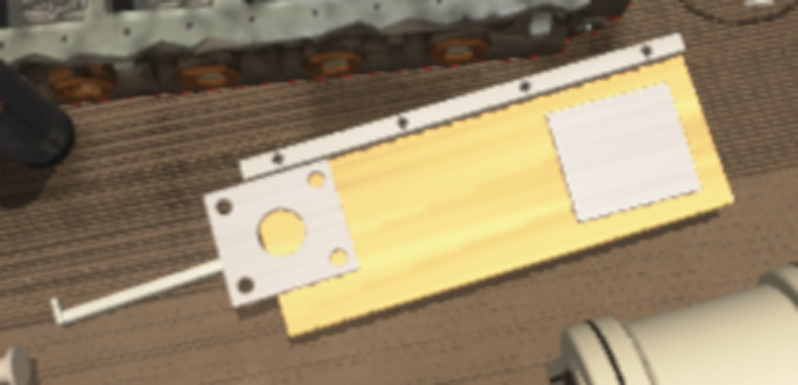

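```bash
python3 - <<'E'
from h import *
a=np.radians(5.98)
def L(p,z):
    d=cast("top",(160+p[0]/2.75-.3,170+p[1]/2.75-.3),z)[0,:2]*1000-[544,51.5]
    return (d@[np.cos(a),np.sin(a)]).round(1),(d@[-np.sin(a),np.cos(a)]).round(1)
for nm,p,z in (("FL",(236,307),.046),("FR",(358,268),.046),("BL",(204,195),.046),("BR",(330,160),.046),("hole",(282,232),.046),("h1",(224,207),.046),("h2",(316,180),.046),("h3",(245,286),.046),("h4",(339,257),.046)): print(nm,L(p,z))
im=cv2.imread("pics/top5.png"); 
cv2.imwrite("pics/z5.png",cv2.resize(im[215:290,225:300],(600,600),interpolation=cv2.INTER_CUBIC))
E
```

```text
FL (np.float64(-37.5), np.float64(211.1))
FR (np.float64(-35.8), np.float64(114.0))
BL (np.float64(53.8), np.float64(212.4))
BR (np.float64(52.1), np.float64(111.4))
hole (np.float64(8.1), np.float64(162.3))
h1 (np.float64(40.1), np.float64(200.0))
h2 (np.float64(39.9), np.float64(126.1))
h3 (np.float64(-24.0), np.float64(200.3))
h4 (np.float64(-23.4), np.float64(125.6))
```

View pics/z5.png

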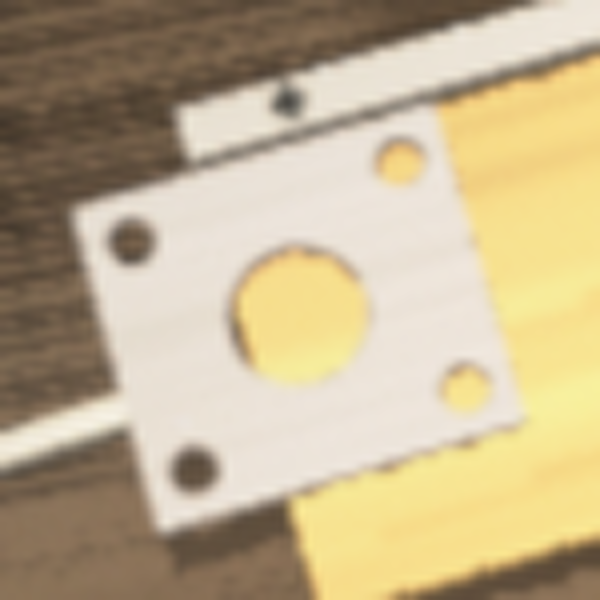

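Holes give a plate centre at ledge y ≈ 163 (overhang ≈ 33 mm), but the image can't resolve a sub-2 mm fence gap. I'll press it back once more, gently, by feel.

Request:
jog_arm(commands=[[[40,32,0],[0,0,0],0],[[42,33,0],[0,0,0],0],[[42,33,0],[0,0,0],0],[[38,29,0],[0,0,0],0],[[0,0,0],[0,0,0],0]])

```text
time: 16.15
ee_pos: [0.4523, 0.2048, 0.1469]
orientation: [3.141, -0.001, 1.679]
contact_force: [-0.1, -0.7, 0.1]
gripper_width: 0.0001
```

Request:
jog_arm(commands=[[[0,0,40],[0,0,0],0],[[0,0,40],[0,0,0],0],[[0,0,20],[0,0,0],0],[[0,0,4.5],[0,0,0],0],[[0,0,0],[0,0,0],0]])

```text
time: 16.77
ee_pos: [0.4505, 0.2014, 0.0436]
orientation: [-3.141, 0.0, 1.675]
contact_force: [-0.1, -0.6, -0.2]
gripper_width: 0.0002
```

```bash
cat > s.py <<'E'
from h import *
s=monitor.get_state(); d=s["ee_pos"][:2]*1000-[544,51.5]; a=np.radians(5.98)
print(s["time"],s["ee_pos"],s["contact_force"],d@[np.cos(a),np.sin(a)],d@[-np.sin(a),np.cos(a)],s["joint_positions"])
E
python3 s.py
```

```text
16.775 [0.45049223 0.20141568 0.04355224] [-0.06564517 -0.62360101 -0.23310979] -77.38052312183763 158.84164603481702 [ 4.20472460e-01  3.95694634e-01 -3.08917835e-01  8.66302836e-01
 -5.15044305e-05  3.16503802e-01]
```

Request:
jog_arm(commands=[[[0,8,0],[0,0,0],0],[[0,8,0],[0,0,0],0],[[0,6,0],[0,0,0],0],[[0,4,0],[0,0,0],0],[[0,2,0],[0,0,0],0]])

```text
time: 17.4
ee_pos: [0.4785, 0.2045, 0.0432]
orientation: [-3.141, 0.0, 1.675]
contact_force: [-0.4, 0.3, -0.4]
gripper_width: -0.0005
```

Request:
jog_arm(commands=[[[0,1,0],[0,0,0],0],[[0,1,0],[0,0,0],0],[[0,0,0],[0,0,0],0]])

```text
time: 17.77
ee_pos: [0.4801, 0.2047, 0.0433]
orientation: [-3.141, 0.0, 1.675]
contact_force: [0.3, -0.4, -0.4]
gripper_width: -0.0002
```

Request:
jog_arm(commands=[[[0,1,0],[0,0,0],0],[[0,1,0],[0,0,0],0],[[0,1,0],[0,0,0],0],[[0,0,0],[0,0,0],0]])

```text
time: 18.27
ee_pos: [0.4819, 0.2049, 0.0431]
orientation: [-3.139, 0.0, 1.675]
contact_force: [-5.0, -0.8, 3.0]
gripper_width: 0.0
```

```bash
python3 s.py
```

```text
18.275 [0.48193795 0.20485323 0.04305645] [-5.04114785 -0.77315526  3.02145754] -45.74778771044224 158.9844377437882 [ 4.01495415e-01  4.47512547e-01 -2.24684929e-01  9.01139021e-01
  7.37203242e-04  2.96997439e-01]
```

Request:
jog_arm(commands=[[[0,1,0],[0,0,0],0],[[0,1,0],[0,0,0],0],[[0,1,0],[0,0,0],0],[[0,0,0],[0,0,0],0],[[0,0,0],[0,0,0],0]])

```text
time: 18.9
ee_pos: [0.4819, 0.2047, 0.0425]
orientation: [-3.133, 0.0, 1.676]
contact_force: [-10.8, -0.8, 5.8]
gripper_width: -0.0002
```

Request:
jog_arm(commands=[[[0,-6,0],[0,0,0],0],[[0,-25,0],[0,0,0],0],[[0,-10,-30],[0,0,0],0],[[0,0,-60],[0,0,0],0],[[-30,-30,-15],[0,0,0],0]])

```text
time: 19.52
ee_pos: [0.4243, 0.1705, 0.153]
orientation: [3.128, -0.003, 1.677]
contact_force: [0.0, -1.1, -0.6]
gripper_width: -0.0003
```

Request:
jog_arm(commands=[[[-45,-35,0],[0,0,0],0],[[-45,-35,0],[0,0,0],0],[[-45,-35,0],[0,0,0],0],[[0,0,0],[0,0,0],0],[[0,0,0],[0,0,0],0]])

```text
time: 20.15
ee_pos: [0.3299, 0.0228, 0.149]
orientation: [3.138, 0.0, 1.674]
contact_force: [-0.0, 0.4, -0.2]
gripper_width: 0.0001
```

```bash
python3 s.py; python3 m.py 6; python3 - <<'E'
from h import *
im=cv2.imread("pics/top6.png")
b=optics.capture("scene"); cv2.imwrite("pics/scene6.png",b)
cv2.imwrite("pics/z6.png",np.hstack([cv2.resize(im[215:290,225:300],(400,400),interpolation=cv2.INTER_CUBIC),cv2.resize(b[195:275,210:290],(400,400),interpolation=cv2.INTER_CUBIC)]))
E
```

```text
20.15 [0.32990153 0.02280263 0.14901532] [-0.04964957  0.41402187 -0.19343335] -215.92314255690454 -6.236147841470835 [ 6.90583073e-02 -3.76978689e-02 -5.35138470e-01  1.06965640e+00
 -5.29035123e-05 -3.40062344e-02]
1824.0 [  -7.8 -108.9] [100.2  90.4] 88.20951843261719 [[-54.599998474121094, -157.60000610351562], [35.79999923706055, -160.39999389648438], [38.900001525878906, -60.20000076293945], [-51.400001525878906, -57.400001525878906]]
3081.0 [20.2 32.3] [107.8 431.5] 0.6256925463676453 [[-36.0, 247.5], [-31.299999237060547, -184.0], [76.5, -182.89999389648438], [71.80000305175781, 248.60000610351562]]
20.2 [0.32995244 0.02324475 0.14889159] [ 0.54510332 -0.2082597   0.13125594]
```

View pics/z6.png

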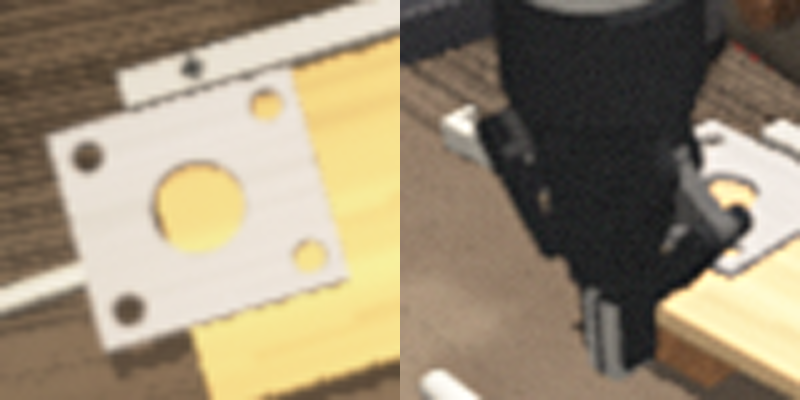

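```bash
python3 - <<'E'
from h import *
a=np.radians(5.98)
def L(p,z):
    d=cast("top",(225+p[0]/5.333-.4,215+p[1]/5.333-.4),z)[0,:2]*1000-[544,51.5]
    return (d@[np.cos(a),np.sin(a)]).round(1),(d@[-np.sin(a),np.cos(a)]).round(1)
for nm,p,z in (("h1",(88,157),.046),("h2",(267,104),.046),("h3",(129,309),.046),("h4",(310,256),.046),("FL",(106,353),.046),("BL",(47,135),.046),("FR",(349,276),.046),("BR",(290,70),.046),("deckedge",(192,330),.04),("fence BL",(116,73),.054),("fence FL",(127,106),.054)): print(nm,L(p,z))
E
python3 s.py
```

```text
h1 (np.float64(42.1), np.float64(199.6))
h2 (np.float64(42.1), np.float64(125.4))
h3 (np.float64(-21.6), np.float64(199.7))
h4 (np.float64(-22.1), np.float64(125.8))
FL (np.float64(-35.7), np.float64(212.8))
BL (np.float64(55.6), np.float64(213.0))
FR (np.float64(-34.3), np.float64(113.2))
BR (np.float64(52.9), np.float64(112.8))
deckedge (np.float64(-35.9), np.float64(178.8))
fence BL (np.float64(69.9), np.float64(179.2))
fence FL (np.float64(55.6), np.float64(178.5))
20.25 [0.32980241 0.02349684 0.14872842] [ 0.51070462  0.01481208 -0.2331876 ] -215.94939805519058 -5.535387704578749 [ 7.11456633e-02 -3.62086944e-02 -5.34547243e-01  1.07029635e+00
 -2.24691981e-05 -3.41549140e-02]
```

```bash
python3 -c "
from rig import arm
print(arm.job_done())"
```

```text
the job is handed in; nothing more can be done
None
```

The drilled plate now lies flush against the fence and sticks out about 33–34 mm past the left end of the ledge. I pushed it with closed fingertips only: back to the fence, left along it in two strokes, then back once more. The job was handed in at about 20 s.

**Last checks (top camera):**
- **Position:** the plate's centre is at ledge (10.1, 162.7) mm, against a target of (10, 163). Its rotation relative to the ledge is about 0°.
- **Flush:** after the push along, the plate's centre read about 2 mm short of the fence, so I added the second back-push. It stopped firmly at about 11 N. The pictures alone cannot rule out a gap of a millimetre or so.
- **Plain plate:** it has not moved, to within 0.3 mm.
- **Other objects:** I did not measure the loose objects again. The arm stayed well above them, and the bar looks unmoved in the top view.
- **Arm:** it ended clear of everything, fingertips at 149 mm height, with the force reading at about zero. The highest force I saw was about 16 N.

**One disagreement:** corner readings from the scene camera were several millimetres off the top camera. I used the scene view only for relative distances and trusted the top view for position.

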